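# Snap the blue hose clip shut with the pliers

### The job

The blue hose clip on one of the two water pipe fittings is still open. Pick up the yellow-handled hose-clip pliers, set their jaws around the two ears of the blue clip without touching the blue fitting with the gripper or arm, and squeeze the handles until the clip snaps fully shut. Then let go and leave the pliers lying flat on the worktop; the red clip stays open.

Things in the scene. Friction and masses are not known exactly. Their poses are not given: they have to be found in the camera images.
- pliers_grip (a point): Loose yellow-handled pliers, 160 g, 156 mm long, lying flat. Point midway between the handles, 13 mm above the worktop: grasp here across both. x points to the jaws, z up. Handles 26 mm high, bowed, outer width here 64 mm at rest, from 40 mm behind to 28 mm ahead. A spring opens them: 8 N at rest, 11 N shut. Squeezed to 58 mm they are held for carrying; to snap the clip squeeze to 30 mm.
- pliers_jaws (a point): Point midway between the two jaw tips of the pliers, 112 mm ahead of pliers_grip, 13 mm above the worktop, same axes. The tips are upright round posts 12 mm thick, 20 mm high, with a gap of 40 mm at rest (64 mm outside), 35 mm when the handles are held at 58 mm, and 9 mm fully squeezed. Pivot pin 50 mm behind this point.
- blue_fitting: Fixed white water pipe fitting, blue clip and cap, 54 mm high. Origin on the worktop under the upright pipe (25 mm thick); x points away from the ears, to the valve; foot plate 54 mm wide, x -12 to 62 mm. Two blue ears stick out to x = -14..-44 mm, 4 to 22 mm high, free below, 19 mm wide over both, 10 mm shut. Jaws go outside them at x = -30 mm, pliers flat on the worktop, their x along this x.
- blue_clip (a joint): Blue clip: angle of one ear, rad (the other follows). 0 open, 0.10 shut. Pressed past half-way (0.05) it snaps shut by itself and stays; released earlier it springs open. Takes about 6 N on each ear.
- red_clip (a joint): The like clip, red, on the other fitting, which is the same but for its red cap and stands on the other side of the robot's middle line. 0 open; it must stay open.
Mind the look-alikes: they are no part of the job. What is shaped like the blue_fitting but green is not meant.

How it is judged:
By the outcome, as a careful person would: the job done as asked, in the order asked, and still so for the second after the job is handed in, with the robot touching nothing.
It also fails if it takes over 45 s, if anything falls off the work surface, if the arm or the gripper's body presses on something with over 40 N, if the wrist force passes 120 N, or if a joint passes its speed limit or range.

### The arm

A 6-joint arm with a two-finger parallel gripper is mounted at the origin on a cart in front of the work surface, level with it; the furniture and walls round the work are solid. World frame = base frame: x ahead of the robot, y to its left, z up, the work surface at z = 0. Lengths are in m, angles in rad, forces in N, time in s.
With the tool pointing down it reaches from about 0.4 to 0.825 m from the base axis. Payload 7 kg.
Tool frame: the origin (TCP) lies between the finger pads; the fingertips stand 11 mm ahead of it and the grasp point (between the pads) lies 8 mm behind it (arm.tips_ahead is the distance from the TCP to the fingertips, in m); z points along the fingers, x is the direction in which the jaws open and shut, and the axes are right-handed (so a half turn about z gives the same grasp; the last joint's range is limited). The gripper opens to 88 mm and grips with 3 to 60 N. Pads are 19 mm wide; open, the fingers measure 130 mm over their backs; the gripper's body (78 mm by 193 mm) begins 47 mm behind the grasp point.
Start: joints at [1.582, 0.359, 0.012, 0, -1.224, -0.288], TCP at [0.184, 0.649, 0.238] pointing down, gripper open.
Joint ranges: [-3.07, 3.07], [-1.43, 2.12], [-1.02, 1.25], [-3.03, 1.67], [-3.05, -0], [-3.03, 3.03]. Speed limits (rad/s): [2.39, 2.39, 3.01, 3.14, 3.14, 3.14].

### API

Orientations are given as [roll, pitch, yaw] about the fixed x, y, z axes, in that order (R = Rz(yaw) Ry(pitch) Rx(roll)).
In Python, from station import arm, optics, finder gives the robot as it stands. The module is installed in compiled form; this text tells all that it offers.
- The arm moves only by the tool apply_moves, never from a script. Its argument "increments" is one flat list of numbers, 6 for each row, row after row: the shift along the world's x, y, z in m, then the turn, a rotation vector about the world's x, y, z in rad. In form: [tx, ty, tz, rx, ry, rz, tx, ty, tz, rx, ry, rz, ...]. A call has 1 to 20 rows; each row shifts and turns the pose as measured when the row begins; what a row does not reach is not made up. A row lasts 1/12 s, in which the tool goes at most 41.7 mm and 7.16 degrees, less where a joint would pass 70% of its speed; a pose out of reach is approached as far as the arm can. A call with a gripper value outside its range is refused whole. "hand" is the closure, from 0 (fully open) to 1 (shut), set as the call begins (left out, the last holds). The fingers move at their own pace and stop on an object; "force" is the grip in N (left out, the last holds). Time passes only in rows, so rows that do not move let the fingers close. It gives the time, the measured TCP pose, the force and the opening at its end, in the units of the state.
- arm.get_state(): the state, without advancing time (a new reading comes with each control period).
- optics.grab_frame(name): name is "scene" or "top" or "wrist"; returns the picture (480x640x3 uint8, red, green, blue); there is no depth.
- optics.camera_model(name): a dict with "fx", "fy", "cx", "cy" (pixels), "world_to_cam" (4x4, takes a point from world to camera coordinates); the wrist camera has in their place "T_tool_cam" (4x4, takes a point from camera to tool coordinates, whose origin is the TCP and whose axes are the tool frame's). Camera axes: x right, y up, looking along -z (the intrinsics and any distortion apply to the point x, -y, -z); pixel columns grow to the right and rows downward; lengths in m; the calibration is good to about 2 mm. A picture is of the moment at which its call begins: read the wrist's pose just before it. camera_model takes no time and is no camera call.
- arm.job_done(): hands the job in, once; it reports no verdict.
Trained networks look in the newest picture that a camera, given by its name, has taken for a name from the list of things; names that differ only in an ending like _2 or _b are one class to them, and where a whole thing is asked for, a point or a joint stands for the part that bears it (a point fixed in the world has none). Each returns a list of dicts, best first, with "conf" (0 to 1); they miss things now and then, are a little off and sometimes report something else, mostly with a low value. They report only what shows in the picture. A call takes as long as a camera call. They do not tell look-alikes from the thing itself.
- finder.find_in(camera, name): "box" ([left, top, right, bottom] in pixels, round what is visible of it).
- finder.landmark_of(camera, name): "point" ([column, row] in pixels: a listed point, or the origin of a listed thing).
The state is a dict: "t": time; "q": joint angles; "qd": joint speeds; "joint_efforts": joint torques, N m; "eef_pos": TCP position; "ee_rot": TCP orientation; "force": force on the tool from outside, world axes, zero at the start; "moment": the same for the moment, N m; "width": finger opening in m.
Only numpy, scipy, OpenCV 4.12 (cv2) and the standard library are available. Lean on these libraries where they do the work, as an engineer would, in place of code of your own. Each camera call takes 0.05 s, during which the arm holds its last target. There are 200 camera calls.

## Working session

There is one attempt and no reset: what is moved stays moved. The work goes in short steps, Python scripts to look and compute and a tool call to move; the robot and the scene stay as the last step left them, time stands still between calls to the robot, and variables do not carry over. Pictures are saved under pics/ and viewed, about 8 in all and at most 12, crops included, and the job is handed in when it is done.

Besides the shell and the picture viewer there is one more tool, called after "Request:" as a command line: name --argument value ..., lists and objects as JSON in quotes. apply_moves: Moves the arm, as the interface text tells. Its arguments: {"type":"object","properties":{"increments":{"type":"array"},"hand":{"type":"number"},"force":{"type":"number"}},"required":["increments"]}

```bash
mkdir -p pics; cat > h.py <<'E'
import numpy as np, cv2
from scipy.spatial.transform import Rotation as R
from station import arm, optics, finder
def cam(name, st=None):
    m=optics.camera_model(name)
    if name=='wrist':
        st=st or arm.get_state()
        T=np.eye(4);T[:3,:3]=R.from_euler('xyz',st['ee_rot']).as_matrix();T[:3,3]=st['eef_pos']
        W=T@np.array(m['T_tool_cam'])
    else: W=np.linalg.inv(np.array(m['world_to_cam']))
    return m,W
def ray(name,px,z,st=None):
    m,W=cam(name,st)
    K=np.array([[m['fx'],0,m['cx']],[0,m['fy'],m['cy']],[0,0,1.]])
    d=m.get('dist',m.get('distortion',None))
    u=cv2.undistortPoints(np.array([[px]],float),K,None if d is None else np.array(d,float))[0,0]
    v=W[:3,:3]@np.array([u[0],-u[1],-1.]); o=W[:3,3]
    return (o+v*(z-o[2])/v[2]).round(4)
def shot(name,f):
    st=arm.get_state(); im=optics.grab_frame(name); cv2.imwrite('pics/'+f,im[:,:,::-1]); return im,st
E
python3 - <<'E'
from h import *
print(arm.get_state()); print({k:v for k,v in optics.camera_model('top').items()}); print(optics.camera_model('wrist').keys())
a,_=shot('top','top0.png');
for n,z in(('pliers_grip',.013),('pliers_jaws',.013),('blue_fitting',0)):
    for r in finder.landmark_of('top',n): print('top',n,r,ray('top',r['point'],z))
b,_=shot('scene','sc0.png')
for n,z in(('pliers_grip',.013),('pliers_jaws',.013),('blue_fitting',0)):
    for r in finder.landmark_of('scene',n): print('scene',n,r,ray('scene',r['point'],z))
E
```

```text
{'t': 0.0, 'q': array([ 1.58207638e+00,  3.59368870e-01,  1.10676426e-02, -3.61724543e-04,
       -1.22410554e+00, -2.88106323e-01]), 'qd': array([ 0.00023952, -0.00172339, -0.00126295,  0.00158216,  0.00160357,
        0.00131972]), 'joint_efforts': array([-4.73323835e-04, -5.82711017e+01,  2.93048537e+01,  6.99741796e+00,
        7.01118741e-03, -1.57665850e-04]), 'eef_pos': array([0.18436804, 0.64884155, 0.23663606]), 'ee_rot': array([-3.14146105e+00, -1.64069025e-03, -1.84774589e+00]), 'force': array([-0.21058001, -0.5225166 ,  0.15488297]), 'moment': array([ 0.0064319 , -0.05482815,  0.02000345]), 'width': 0.08770235289597023}
{'fx': 462.0834414878144, 'fy': 462.0834414878144, 'cx': 315.80141113652604, 'cy': 239.0243351051079, 'world_to_cam': array([[ 0.01324441, -0.99986594,  0.00962751, -0.02551891],
       [ 0.99798598,  0.01381565,  0.06191205, -0.49731794],
       [-0.06203676,  0.00878813,  0.99803517, -1.10675951],
       [ 0.        ,  0.        ,  0.        ,  1.        ]])}
dict_keys(['fx', 'fy', 'cx', 'cy', 'T_tool_cam'])
top pliers_grip {'point': [281.0, 259.4], 'conf': 0.79} [0.4471 0.065  0.013 ]
top pliers_jaws {'point': [292.0, 216.5], 'conf': 0.68} [0.552 0.04  0.013]
top blue_fitting {'point': [344.3, 273.6], 'conf': 0.81} [ 0.4146 -0.0899  0.    ]
top blue_fitting {'point': [192.4, 207.1], 'conf': 0.74} [0.5733 0.2865 0.    ]
scene pliers_grip {'point': [317.7, 273.3], 'conf': 0.76} [0.4484 0.0575 0.013 ]
scene pliers_jaws {'point': [279.3, 246.1], 'conf': 0.74} [0.5527 0.0337 0.013 ]
scene blue_fitting {'point': [381.0, 248.5], 'conf': 0.59} [ 0.4021 -0.082   0.    ]
scene blue_fitting {'point': [170.2, 329.5], 'conf': 0.56} [0.5672 0.2866 0.    ]
```

View pics/top0.png

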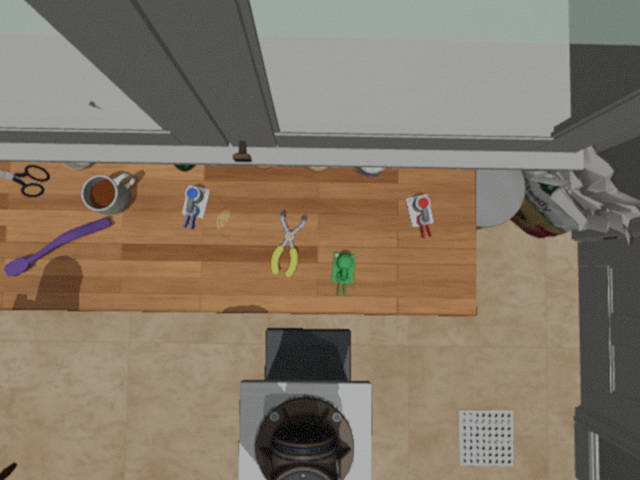

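View pics/sc0.png

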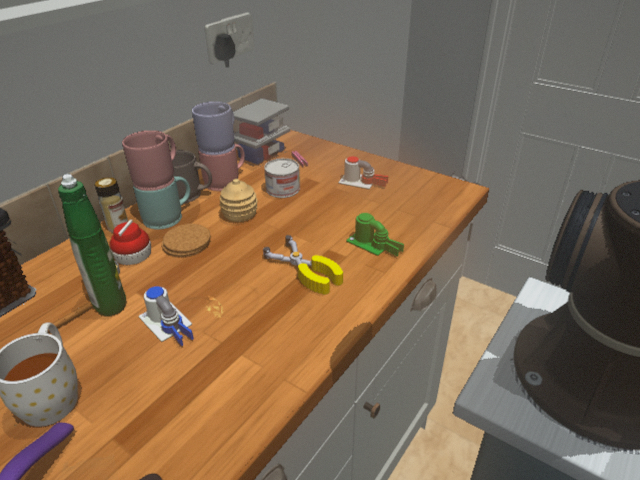

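The blue-capped fitting is at top (192,207), with its ears at about (190,224). The look-alikes are the green fitting at (344,268) and the red one at (422,205). The pliers have their handles at (285,262) and jaws at (292,216). The scissors at (25,180) are the only other plier-like thing. I'll move above the blue fitting for a close look on the way to the pliers.

Request:
apply_moves --increments '[0.024,-0.031,0,0,0,0,0.024,-0.031,0,0,0,0,0.024,-0.031,0,0,0,0,0.024,-0.031,0,0,0,0,0.024,-0.031,0,0,0,0,0.024,-0.031,0,0,0,0,0.024,-0.031,0,0,0,0,0.024,-0.031,0,0,0,0,0.024,-0.031,0,0,0,0,0.024,-0.031,0,0,0,0,0.024,-0.031,0,0,0,0,0.024,-0.031,0,0,0,0,0,0,0,0,0,0,0,0,0,0,0,0]' --hand 0

```text
t: 1.57
eef_pos: [0.48, 0.2586, 0.2375]
ee_rot: [-3.139, 0.003, -1.843]
force: [0.2, 0.4, 0.2]
width: 0.0879
```

```bash
python3 - <<'E'
from h import *
im,st=shot('wrist','w1.png'); print(st['eef_pos'],st['ee_rot'])
m,W=cam('wrist',st); print(W.round(3),m['fx'])
for n,z in(('pliers_grip',.013),('pliers_jaws',.013),('blue_fitting',0)):
    for r in finder.landmark_of('wrist',n): print(n,r,ray('wrist',r['point'],z,st))
    for r in finder.find_in('wrist',n): print(n,r)
E
```

```text
[0.47999457 0.25863832 0.23748383] [-3.13906671  0.00318582 -1.84314493]
[[-0.269  0.922  0.279  0.556]
 [-0.963 -0.257 -0.08   0.238]
 [-0.002 -0.29   0.957  0.385]
 [ 0.     0.     0.     1.   ]] 397.917073915567
pliers_grip {'point': [536.3, 195.4], 'conf': 0.55} [0.4399 0.0577 0.013 ]
pliers_grip {'box': [496.3, 53.3, 591.1, 236.1], 'conf': 0.66}
pliers_jaws {'box': [495.6, 50.9, 593.6, 234.3], 'conf': 0.89}
blue_fitting {'point': [269.6, 135.8], 'conf': 0.72} [0.559  0.2842 0.    ]
blue_fitting {'box': [231.4, 59.2, 303.0, 184.3], 'conf': 0.87}
```

View pics/w1.png

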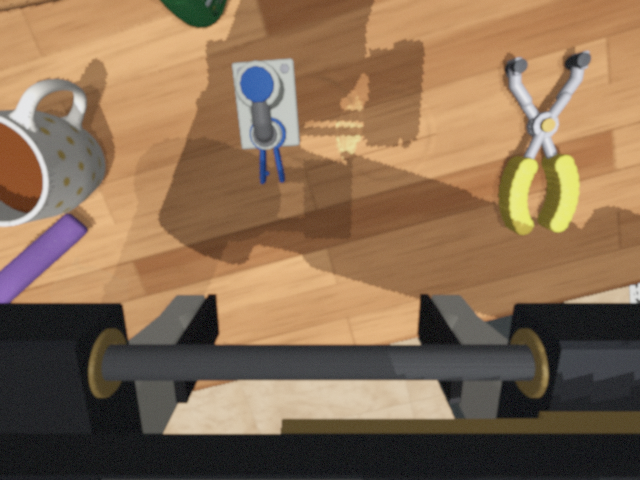

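The picture shows the blue-capped fitting with its plate corners near (233,62), (293,58), (300,147) and (240,150). Its ear tips are at (263,183) and (281,180). The pliers are clear, with jaw tips at about (516,64) and (578,60) and handles around (540,195). The crop below checks the choice and gives finer corner points.

```bash
python3 - <<'E'
from h import *
im=cv2.imread('pics/w1.png')
a=cv2.resize(im[45:195,220:320],None,fx=4,fy=4,interpolation=cv2.INTER_CUBIC)
b=cv2.resize(im[45:245,490:600],None,fx=3,fy=3,interpolation=cv2.INTER_CUBIC)
c=np.zeros((600,740,3),np.uint8);c[:600,:400]=a;c[:600,410:740]=b
cv2.imwrite('pics/c1.png',c)
E
```

```text
(no output)
```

View pics/c1.png

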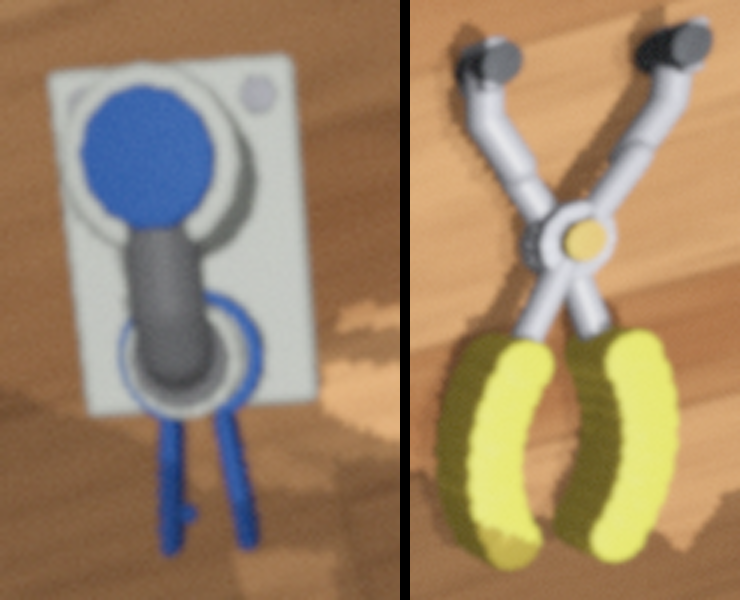

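The crops confirm it. The left one shows the blue cap with both ears open, tips at (263,182) and (282,181). The right one shows the pliers' post tops at (520,65) and (583,59) and the pivot at (549,125).

```bash
python3 - <<'E'
from h import *
m=optics.camera_model('wrist')
st=dict(eef_pos=np.array([0.47999457,0.25863832,0.23748383]),ee_rot=np.array([-3.13906671,0.00318582,-1.84314493]))
P=lambda p,z: ray('wrist',p,z,st)[:2]
C=[P(p,.004) for p in((232,63),(292.5,58.75),(299.5,144.5),(242.5,148.25))]
print(C,[np.linalg.norm(C[i]-C[i-1]).round(4) for i in range(4)])
f=(C[0]+C[1])/2;b=(C[2]+C[3])/2;u=(f-b)/np.linalg.norm(f-b)
print('yaw',np.degrees(np.arctan2(u[1],u[0])),'origin',b+.012*u,'ring',P((267.5,133.75),.022))
e=[P((262.75,182.5),.022),P((282,180.75),.022)];print('eartips',e,np.linalg.norm(e[0]-e[1]),'mid-.044->origin',np.mean(e,0)+.044*u)
t=[P((520,65),.023),P((583.3,59.3),.023)];print('posts',t,np.linalg.norm(t[0]-t[1]),np.mean(t,0))
print('pivot',P((548.7,125),.026),'hf',P((546.7,163.3),.026),'hr',P((540.7,227.7),.026))
E
```

```text
[array([0.6266, 0.2968]), array([0.6156, 0.2447]), array([0.5441, 0.2593]), array([0.5551, 0.3114])] [np.float64(0.073), np.float64(0.0532), np.float64(0.073), np.float64(0.0532)]
yaw -11.540900503408663 origin [0.56135739 0.28294919] ring [0.561  0.2828]
eartips [array([0.5215, 0.2999]), array([0.5183, 0.2826])] 0.01759346469573288 mid-.044->origin [0.56301041 0.28244703]
posts [array([0.5568, 0.0629]), array([0.547 , 0.0117])] 0.05212945424613611 [0.5519 0.0373]
pivot [0.5025 0.0466] hf [0.4703 0.0518] hr [0.4125 0.0635]
```

Request:
apply_moves --increments '[-0.0063,-0.0333,-0.01,0,0,0.0135,-0.0063,-0.0333,-0.01,0,0,0.0135,-0.0063,-0.0333,-0.01,0,0,0.0135,-0.0063,-0.0333,-0.01,0,0,0.0135,-0.0063,-0.0333,-0.01,0,0,0.0135,-0.0063,-0.0333,-0.01,0,0,0.0135,0,0,-0.03,0,0,0,0,0,-0.03,0,0,0,0,0,-0.03,0,0,0,0,0,0,0,0,0,0,0,0,0,0,0]' --hand 0 --force 20

```text
t: 2.83
eef_pos: [0.4365, 0.063, 0.085]
ee_rot: [-3.133, 0.009, -1.733]
force: [0.2, -0.6, 1.6]
width: 0.088
```

```bash
python3 - <<'E'
from h import *
im,st=shot('wrist','w2.png'); print(st['eef_pos'],st['ee_rot'])
for n,z in(('pliers_grip',.013),('pliers_jaws',.013)):
    for r in finder.landmark_of('wrist',n): print(n,r,ray('wrist',r['point'],z,st))
E
```

```text
[0.43651838 0.0630451  0.08501001] [-3.13268699  0.00873281 -1.73343518]
```

View pics/w2.png

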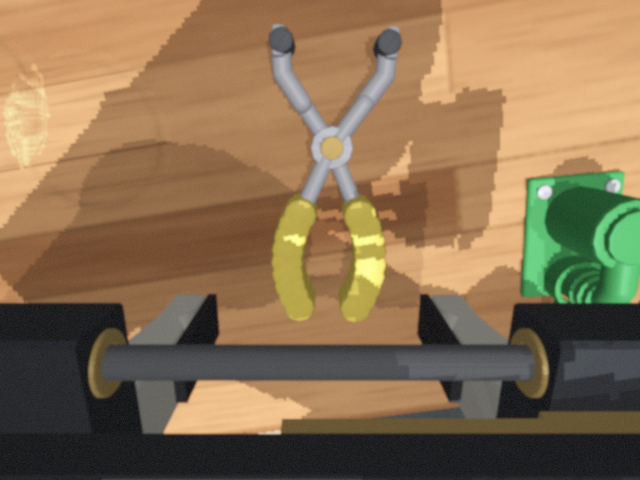

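The gripper is above the pliers, with handles at (295,250) and (370,255), posts at (281,38) and (388,38) and the pivot at (332,147). The green look-alike is to the right at (590,240), clear of the fingers.

```bash
python3 - <<'E'
from h import *
st=dict(eef_pos=np.array([0.43651838,0.0630451,0.08501001]),ee_rot=np.array([-3.13268699,.00873281,-1.73343518]))
P=lambda p,z: ray('wrist',p,z,st)[:2]
a,b=P((281,38),.023),P((388,38),.023);j=(a+b)/2;p=P((332,147),.026)
r=(P((299,312),.026)+P((355,312),.026))/2;f=(P((300,207),.026)+P((360,207),.026))/2
print(a,b,np.linalg.norm(a-b),j,'piv',p,np.linalg.norm(j-p),'f',f,'r',r)
u=(j-r)/np.linalg.norm(j-r);print('yaw',np.degrees(np.arctan2(u[1],u[0])),'grip',j-.112*u, 'tool yaw deg',np.degrees(st['ee_rot'][2]))
E
```

```text
[0.5567 0.062 ] [0.5484 0.0118] 0.05088152906507429 [0.55255 0.0369 ] piv [0.5031 0.0458] 0.050244527065144116 f [0.47285 0.0515 ] r [0.4132  0.06255]
yaw -10.429626399207896 grip [0.44240046 0.0571751 ] tool yaw deg -99.31851987350018
```

Request:
apply_moves --increments '[0.006,-0.006,-0.01,-0.0074,0.0102,-0.019,0,0,-0.015,0,0,0,0,0,-0.015,0,0,0,0,0,-0.015,0,0,0,0,0,-0.008,0,0,0,0,0,0,0,0,0]'

```text
t: 3.48
eef_pos: [0.4521, 0.064, 0.0316]
ee_rot: [-3.123, 0.015, -1.748]
force: [-0.6, -0.5, 0.2]
width: 0.0874
```

```bash
cat > d.py <<'E'
from h import *
import sys
x,y,z,yaw=map(float,sys.argv[1:])
s=arm.get_state(); r=R.from_euler('xyz',s['ee_rot']); g=R.from_euler('xyz',[np.pi,0,np.radians(yaw)])
print(s['t'],'pos',s['eef_pos'].round(4),'dpos',(np.array([x,y,z])-s['eef_pos']).round(4),'drot',(g*r.inv()).as_rotvec().round(4),'F',s['force'].round(1),'w',s['width'],'qd',abs(s['qd']).max())
E
python3 d.py .4424 .0572 .014 -100.4; python3 -c "
from h import *
for e in ([-3.13268699,.00873281,-1.73343518],[-3.13906671,.00318582,-1.84314493]): print((R.from_euler('xyz',[np.pi,0,-1.7523])*R.from_euler('xyz',e).inv()).as_rotvec())"
```

```text
3.4833 pos [0.4521 0.064  0.0316] dpos [-0.0097 -0.0068 -0.0176] drot [-0.0115  0.0211 -0.0044] F [-0.6 -0.5  0.2] w 0.08739752870076964 qd 0.032208032237583506
[-0.00707905  0.01026949 -0.01882569]
[-0.00253672  0.00317903  0.09084883]
```

Request:
apply_moves --increments '[-0.0097,-0.0068,0,-0.0115,0.0211,-0.0044,0,0,0,0,0,0]'

```text
t: 3.65
eef_pos: [0.4426, 0.0575, 0.0333]
ee_rot: [3.141, -0.001, -1.752]
force: [-1.2, -1.4, 0.2]
width: 0.0877
```

```bash
python3 d.py .4424 .0572 .014 -100.4
```

```text
3.65 pos [0.4426 0.0575 0.0333] dpos [-0.0002 -0.0003 -0.0193] drot [ 0.0004 -0.0004 -0.0008] F [-1.2 -1.4  0.2] w 0.08768635778045145 qd 0.03286528992277529
```

Request:
apply_moves --increments '[0,0,-0.01,0,0,0,0,0,-0.009,0,0,0,0,0,0,0,0,0]'

```text
t: 3.9
eef_pos: [0.4442, 0.0586, 0.0155]
ee_rot: [-3.138, 0.003, -1.751]
force: [-0.8, 0.0, 0.6]
width: 0.0876
```

```bash
python3 d.py .4424 .0572 .014 -100.4
```

```text
3.9 pos [0.4442 0.0586 0.0155] dpos [-0.0018 -0.0014 -0.0015] drot [-0.0025  0.0045 -0.0011] F [-0.8  0.   0.6] w 0.087623490460447 qd 0.0234057760102912
```

Now close to 58 mm (hand ≈ 0.34).

Request:
apply_moves --increments '[-0.0015,-0.0015,-0.0015,-0.0025,0.0045,-0.001,0,0,0,0,0,0,0,0,0,0,0,0,0,0,0,0,0,0,0,0,0,0,0,0,0,0,0,0,0,0]' --hand 0.34 --force 20

```text
t: 4.4
eef_pos: [0.4423, 0.0567, 0.0135]
ee_rot: [3.14, -0.001, -1.752]
force: [-0.2, -0.4, -0.2]
width: 0.0594
```

```bash
python3 d.py .4424 .0572 .014 -100.4
```

```text
4.4 pos [0.4423 0.0567 0.0135] dpos [0.0001 0.0005 0.0005] drot [ 0.0011 -0.0017  0.    ] F [-0.2 -0.4 -0.2] w 0.059372249210930865 qd 0.0021307378957550445
```

Request:
apply_moves --increments '[0,0,0,0,0,0,0,0,0,0,0,0,0,0,0.01,0,0,0,0,0,0.01,0,0,0,0,0,0,0,0,0]' --hand 0.37 --force 20

```text
t: 4.82
eef_pos: [0.4414, 0.0561, 0.0335]
ee_rot: [3.138, -0.003, -1.753]
force: [0.5, 0.1, -2.0]
width: 0.0552
```

```bash
python3 d.py .373 .321 .034 -101.5;python3 - <<'E'
from h import *
shot('wrist','w3.png')
E
```

```text
4.8167 pos [0.4414 0.0561 0.0335] dpos [-0.0684  0.2649  0.0005] drot [ 0.0022 -0.0039 -0.0188] F [ 0.5  0.1 -2. ] w 0.05516507332587806 qd 0.034784432534446894
```

View pics/w3.png

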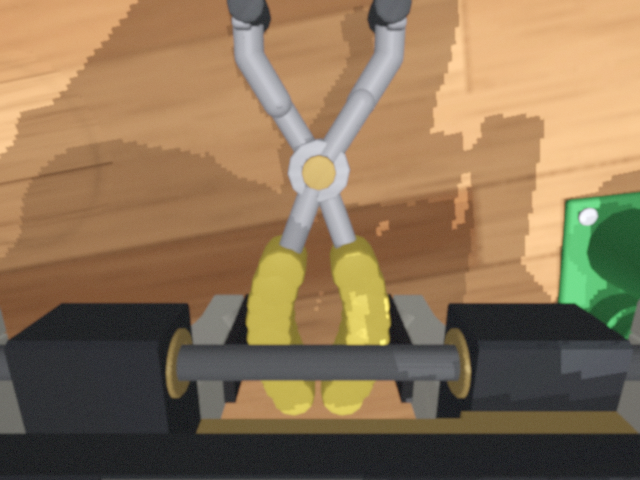

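The pliers are held between the pads with handles at (275,320) and (360,320), pivot at (318,172) and posts at (246,8) and (390,8). The wrist carries about 2 N, so they are off the worktop. Next I'll carry them to 50 mm behind the ears.

Request:
apply_moves --increments '[-0.004,0.015,0,0.0005,-0.001,-0.004,-0.007,0.028,0,0.0005,-0.001,-0.004,-0.008,0.031,0,0.0005,-0.001,-0.004,-0.008,0.031,0,0.0005,-0.001,-0.004,-0.008,0.031,0,0,0,-0.003,-0.008,0.031,0,0,0,0,-0.008,0.031,0,0,0,0,-0.008,0.031,0,0,0,0,-0.005,0.02,0,0,0,0,-0.003,0.012,0,0,0,0,0,0,0,0,0,0]'

```text
t: 5.78
eef_pos: [0.3672, 0.3272, 0.0271]
ee_rot: [3.139, -0.002, -1.778]
force: [1.0, 0.0, -1.7]
width: 0.0552
```

```bash
python3 d.py .373 .321 .034 -101.5
```

```text
5.7833 pos [0.3672 0.3272 0.0271] dpos [ 0.0058 -0.0062  0.0069] drot [ 0.001  -0.0024  0.0069] F [ 1.   0.  -1.7] w 0.055225962384600695 qd 0.016894911831073008
```

Request:
apply_moves --increments '[0.006,-0.006,0.003,0.001,-0.0024,0.007,0,0,0,0,0,0,0,0,0,0,0,0]' --hand 0.355

```text
t: 6.03
eef_pos: [0.3729, 0.3188, 0.0288]
ee_rot: [3.14, -0.003, -1.77]
force: [-0.3, -0.3, -2.6]
width: 0.0569
```

```bash
python3 d.py .373 .321 .034 -101.5;python3 - <<'E'
from h import *
im,st=shot('wrist','w4.png');print(repr(st['eef_pos']),repr(st['ee_rot']))
E
```

```text
6.0333 pos [0.3729 0.3188 0.0288] dpos [0.0001 0.0022 0.0052] drot [ 0.0028 -0.0017 -0.0012] F [-0.3 -0.3 -2.6] w 0.05685198124736055 qd 0.02574606509642837
array([0.37285258, 0.31881788, 0.02875487]) array([ 3.14046546e+00, -3.09051839e-03, -1.77027264e+00])
```

View pics/w4.png

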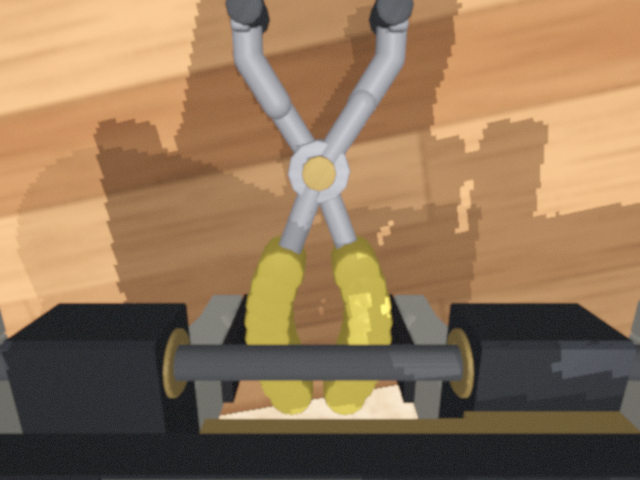

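The grasp is unchanged: posts at (246,8) and (391,8), pivot at (318,173). The fitting is out of view ahead, so I'll compute the jaw position from this picture.

```bash
cat > j.py <<'E'
from h import *
st=dict(eef_pos=np.array([0.37285258, 0.31881788, 0.02875487]),ee_rot=np.array([3.14046546e+00, -3.09051839e-03, -1.77027264]))
P=lambda p,z: ray('wrist',p,z,st)[:2]
a,b=P((246,8),.038),P((391,8),.038);j=(a+b)/2;p=P((318,173),.041)
u=(j-p)/np.linalg.norm(j-p)
r=(P((290,402),.041)+P((346,402),.041))/2; v=(j-r)/np.linalg.norm(j-r)
f=lambda u:np.degrees(np.arctan2(u[1],u[0])).round(2)
print('posts',a,b,np.linalg.norm(a-b),'jaw',j,'piv',p,np.linalg.norm(j-p),f(u),f(v),'tool',np.degrees(-1.77027)+90,'jaw rel tcp',j-st['eef_pos'][:2])
w=np.radians(-11.5);U=np.array([np.cos(w),np.sin(w)]);T=np.array([.5615,.283])-.03*U
print('target jaw',T,'delta',T-j, 'along/lateral',(T-j)@U,(T-j)@[-U[1],U[0]])
E
python3 j.py
```

```text
posts [0.488  0.3185] [0.4792 0.2749] 0.04447920862605361 jaw [0.4836 0.2967] piv [0.435  0.3067] 0.04961814184348305 -11.63 -11.51 tool -11.428999598624245 jaw rel tcp [ 0.11074742 -0.02211788]
target jaw [0.53210226 0.28898104] delta [ 0.04850226 -0.00771896] along/lateral 0.04906747519147816 0.002105793637794305
```

Request:
apply_moves --increments '[0,0.002,-0.006,0.002,-0.0017,-0.001,0,0,-0.006,0,0,0,0,0,0,0,0,0]'

```text
t: 6.33
eef_pos: [0.3736, 0.3187, 0.016]
ee_rot: [-3.141, 0.0, -1.775]
force: [-0.1, -0.0, -0.9]
width: 0.0568
```

```bash
python3 d.py .4214 .3111 .0165 -101.5
```

```text
6.3333 pos [0.3736 0.3187 0.016 ] dpos [ 0.0478 -0.0076  0.0005] drot [-0.      0.0002  0.004 ] F [-0.1 -0.  -0.9] w 0.0567703521513118 qd 0.008481995458595005
```

Request:
apply_moves --increments '[0.0098,0.0005,0.0005,0,0,0.004,0.0098,-0.002,0,0,0,0,0,0,0,0,0,0]'

```text
t: 6.58
eef_pos: [0.3945, 0.3163, 0.0158]
ee_rot: [3.141, -0.002, -1.77]
force: [-0.1, -0.0, -1.2]
width: 0.0565
```

```bash
python3 d.py .4214 .3111 .0165 -101.5;python3 - <<'E'
from h import *
shot('wrist','w5.png'); im=optics.grab_frame('scene')
cv2.imwrite('pics/s5.png',cv2.resize(im[250:410,100:310,::-1],None,fx=3.5,fy=3.5,interpolation=cv2.INTER_CUBIC))
E
```

```text
6.5833 pos [0.3945 0.3163 0.0158] dpos [ 0.0269 -0.0052  0.0007] drot [ 0.0015 -0.0005 -0.0011] F [-0.1 -0.  -1.2] w 0.056486096666644295 qd 0.011210050506808627
```

View pics/w5.png

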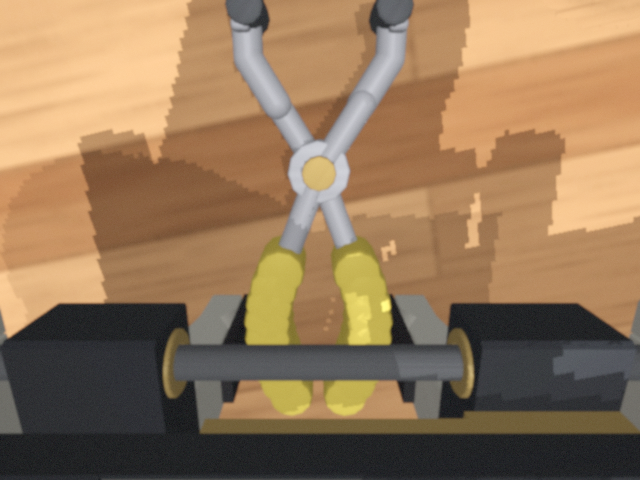

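Ears are still just out of the frame. The jaws are unchanged at (246,8) and (391,8). I'll advance slowly.

Request:
apply_moves --increments '[0.008,-0.0013,0.0005,0,0,-0.001,0.008,-0.0016,0,0,0,0,0,0,0,0,0,0]'

```text
t: 6.93
eef_pos: [0.4109, 0.313, 0.0164]
ee_rot: [3.141, -0.001, -1.772]
force: [0.7, -0.2, -0.6]
width: 0.0569
```

```bash
python3 d.py .4214 .3111 .0165 -101.5;python3 - <<'E'
from h import *
w,_=shot('wrist','w6.png'); im=optics.grab_frame('scene'); t=optics.grab_frame('top')
c=np.zeros((600,800,3),np.uint8)
c[:, :460]=cv2.resize(im[270:390,120:212],(460,600),interpolation=cv2.INTER_CUBIC)
c[:360,470:790]=cv2.resize(t[180:270,160:240],(320,360),interpolation=cv2.INTER_CUBIC)
c[370:590,470:790]=w[:220,160:480]
cv2.imwrite('pics/c6.png',c[:,:,::-1])
E
```

```text
6.9333 pos [0.4109 0.313  0.0164] dpos [ 0.0105 -0.0019  0.0001] drot [ 0.0013 -0.0007  0.0005] F [ 0.7 -0.2 -0.6] w 0.05691220540574571 qd 0.012628348495265805
```

View pics/c6.png

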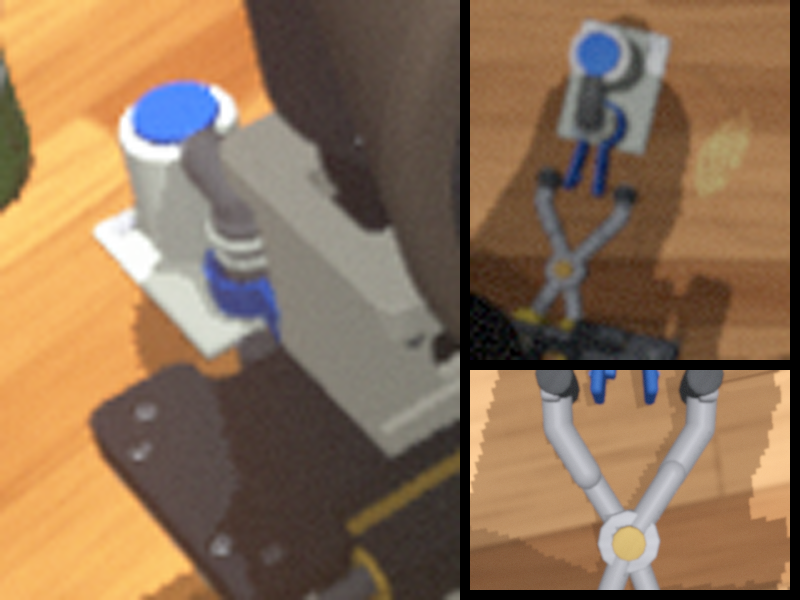

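The ears at wrist-crop (597,385) and (650,385) are between the posts at (557,385) and (702,385), about 1.5 mm left of centre. I'll go in the last 10 mm, shift a little to +y, and lower.

Request:
apply_moves --increments '[0.006,-0.0003,0,0.001,-0.0007,0,0.0048,-0.0008,-0.001,0,0,0,0,0,-0.0015,0,0,0,0,0,0,0,0,0]'

```text
t: 7.42
eef_pos: [0.4212, 0.3116, 0.0137]
ee_rot: [3.141, -0.001, -1.772]
force: [0.3, -0.7, -1.6]
width: 0.0565
```

```bash
python3 d.py .4214 .3118 .0135 -101.5;python3 - <<'E'
from h import *
w,_=shot('wrist','w7.png')
E
```

```text
7.4167 pos [0.4212 0.3116 0.0137] dpos [ 0.0002  0.0002 -0.0002] drot [ 0.0005 -0.0004  0.0001] F [ 0.3 -0.7 -1.6] w 0.0564553576669589 qd 0.009011844490876319
```

View pics/w7.png

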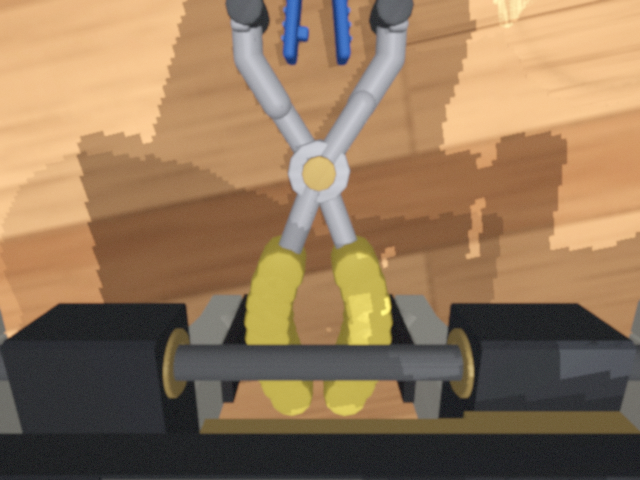

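The ears at (290,30) and (342,30) are centred between the posts at (246,8) and (391,8) and about 16 mm past them. Squeeze.

Request:
apply_moves --increments '[0,0,0,0,0,0,0,0,0,0,0,0,0,0,0,0,0,0,0,0,0,0,0,0,0,0,0,0,0,0,0,0,0,0,0,0,0,0,0,0,0,0,0,0,0,0,0,0,0,0,0,0,0,0,0,0,0,0,0,0]' --hand 0.67 --force 40

```text
t: 8.3
eef_pos: [0.4194, 0.3125, 0.0141]
ee_rot: [3.14, -0.0, -1.77]
force: [-0.3, 0.3, -1.8]
width: 0.0296
```

```bash
python3 d.py .4214 .3118 .0135 -101.5;python3 - <<'E'
from h import *
w,_=shot('wrist','w8.png')
def ears(im):
    m=(im[:,:,2].astype(int)>im[:,:,0]+60)&(im[:,:,2]>90)
    for r in (5,25,45,55): print(r,np.where(m[r])[0])
ears(cv2.imread('pics/w7.png')[:,:,::-1]);ears(w)
E
```

```text
8.3 pos [0.4194 0.3125 0.0141] dpos [ 0.002  -0.0007 -0.0006] drot [ 0.0001 -0.0016 -0.0017] F [-0.3  0.3 -1.8] w 0.029555536551074724 qd 0.0019118238258340713
5 [  0   1   2   3   4   5   6   7   8   9  10  11  12  13  14  15  16  17
  18  19  20  21  22  23  24  25  26  27  28  29  30  31  32  33  34  35
  36  37  38  39  40  41  42  43  44  45  46  47  48  49  50  51  52  53
  54  55  56  57  58  59  60  61  62  63  64  65  66  67  68  69  70  71
  72  73  74  75  76  77  78  79  80  81  82  83  84  85  86  87  88  89
  90  91  92  93  94  95  96  97  98  99 100 101 102 103 104 105 106 107
 108 109 110 111 112 113 114 115 116 117 118 119 120 121 122 123 124 125
 126 127 128 129 130 131 132 133 134 135 136 137 138 139 140 141 142 143
 144 145 146 147 148 149 150 151 152 153 154 155 156 157 158 159 160 161
 162 163 164 165 166 167 168 169 170 171 172 173 174 175 176 177 178 179
 180 181 182 183 287 288 289 290 291 292 293 294 295 296 297 298 299 334
 335 336 337 338 339 340 341 342 343 344 345 346 468 469 470 471 472 473
 474 475 476 477 478 479 480 481 482 483 484 485 486 487 488 4
[... 10696 characters left out ...]
67 468 469 470 471 472 473 474 475 476 477 478 479 480
 481 482 483 484 485 486 487 488 489 490 491 492 493 494 495 496 497 498
 499 500 501 502 503 504 505 506 507 508 509 510 511 512 513 514 515 516
 517 518 519 520 521 522 523 524 525 526 527 528 529 530 531 532 533 534
 535 536 537 538 539 540 541 542 543 544 545 546 547 548 549 550 551 552
 553 554 555 556 557 558 559 560 561 562 563 564 565 566 567 568 569 570
 571 572 573 574 575 576 577 578 579 580 581 582 583 584 585 586 587 588
 589 590 591 592 593 594 595 596 597 598 599 600 601 602 603 604 605 606
 607 608 609 610 611 612 613 614 615 616 617 618 619 620 621 622 623 624
 625 626 627 628 629 630 631 632 633 634 635 636 637 638 639]
```

The ears' outer span narrowed from 65 px (19 mm) to about 33 px (10 mm), so they look shut. I'll release gradually.

Request:
apply_moves --increments '[0,0,-0.0006,0,0,0,0,0,0,0,0,0,0,0,0,0,0,0,0,0,0,0,0,0,0,0,0,0,0,0,0,0,0,0,0,0,0,0,0,0,0,0,0,0,0,0,0,0]' --hand 0.35

```text
t: 9.02
eef_pos: [0.4199, 0.3125, 0.0136]
ee_rot: [3.141, 0.0, -1.77]
force: [-0.1, -0.7, -0.5]
width: 0.0571
```

Request:
apply_moves --increments '[0,0,0,0,0,0,0,0,0,0,0,0,0,0,0,0,0,0,0,0,0,0,0,0,0,0,0,0,0,0,0,0,0,0,0,0]' --hand 0

```text
t: 9.52
eef_pos: [0.42, 0.3125, 0.0138]
ee_rot: [3.141, 0.0, -1.77]
force: [-0.1, 0.3, -0.6]
width: 0.0866
```

```bash
python3 d.py .4214 .3118 .0135 -101.5;python3 - <<'E'
from h import *
shot('wrist','w9.png')
E
```

```text
9.5167 pos [0.42   0.3125 0.0138] dpos [ 0.0014 -0.0007 -0.0003] drot [-0.0003 -0.0009 -0.0014] F [-0.1  0.3 -0.6] w 0.08664269170879302 qd 0.0008235869780646109
```

View pics/w9.png

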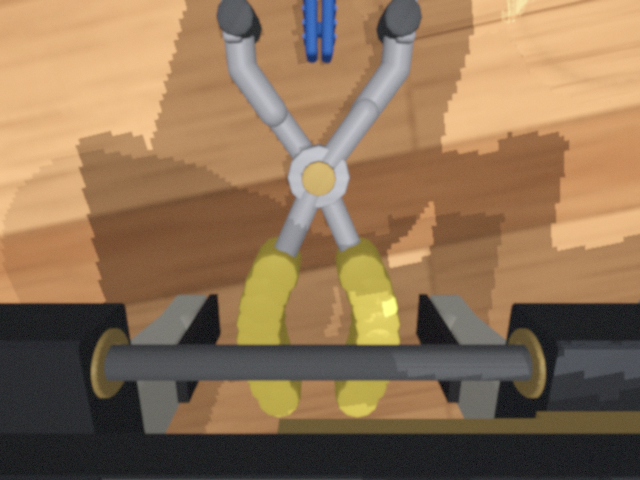

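The clip stays shut, with its ears close together at (312,30) and (327,30). The jaws sprang open at (237,15) and (402,15), and the fingers are clear on both sides. Now I'll rise straight up slowly, then faster.

Request:
apply_moves --increments '[0,0,0.01,0,0,0,0,0,0.01,0,0,0,0,0,0.01,0,0,0,0,0,0.02,0,0,0,0,0,0.03,0,0,0,0,0,0.03,0,0,0,0,0,0.03,0,0,0,0,0,0.03,0,0,0,0,0,0.02,0,0,0,0,0,0,0,0,0,0,0,0,0,0,0]'

```text
t: 10.48
eef_pos: [0.4186, 0.3094, 0.2236]
ee_rot: [-3.14, 0.004, -1.77]
force: [-0.3, -0.3, -0.4]
width: 0.0882
```

```bash
python3 d.py .42 .3125 .2 -101.5;python3 - <<'E'
from h import *
w,_=shot('wrist','w10.png'); t=optics.grab_frame('top')
c=np.zeros((480,800,3),np.uint8); c[:,:500]=w[:,70:570]
c[:225,510:800]=cv2.resize(t[190:240,395:459],(290,225),interpolation=cv2.INTER_CUBIC)
c[235:475,510:800]=cv2.resize(t[170:290,160:305],(290,240),interpolation=cv2.INTER_CUBIC)
cv2.imwrite('pics/c10.png',c[:,:,::-1])
E
```

```text
10.4833 pos [0.4186 0.3094 0.2236] dpos [ 0.0014  0.0031 -0.0236] drot [-0.0038  0.0027 -0.0015] F [-0.3 -0.3 -0.4] w 0.08815777049869213 qd 0.05299517954918983
```

View pics/c10.png

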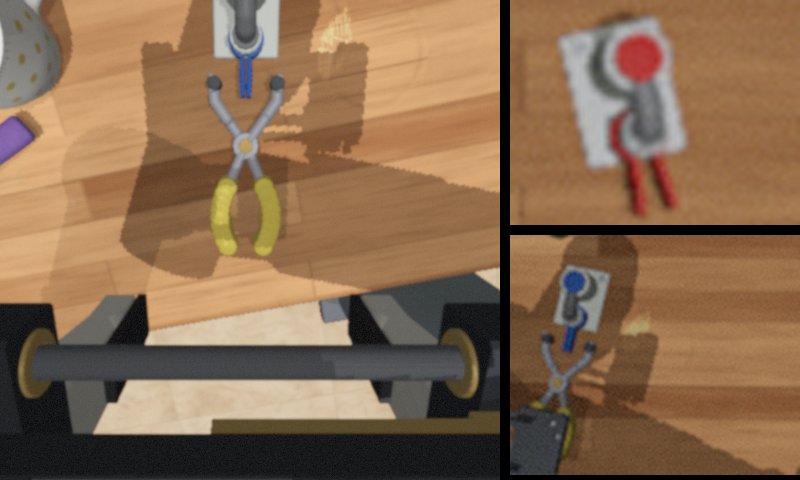

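The blue ears are shut at (245,75). The pliers lie flat on the worktop around (245,170), and the red clip's ears are still apart at (640,190) and (665,185). The gripper is clear, so I'm handing the job in.

```bash
python3 -c "
from station import arm; print(arm.job_done())"
```

```text
the job is handed in; nothing more can be done
None
```

The blue clip is snapped shut and the job is handed in, at about 10.5 s of the 45 s allowed. I gripped the pliers across both handles and slid their jaws around the blue ears. I then squeezed the handles to 29.6 mm, released, and lifted straight up.

- **Clip:** in the last pictures the blue ears stay shut after release; during the squeeze their outer span measured about 10 mm, down from 19 mm.
- **Pliers:** they lie flat on the worktop with the jaws still around the shut ears.
- **Red clip:** it is still open.
- **Contact and force:** the gripper stayed well back from the blue fitting. The wrist force never read above 3 N, at the end of each move.

**What disagreed:** small drifts of up to 10 mm showed up during moves, and I corrected them before each contact. The first top-camera estimates of the fitting and the pliers were 1–2 cm off. I used the close wrist-camera measurements instead, and those matched the given sizes.

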